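# Shut the kit drawer, try the cover, free its catch and hold it open

### The arm

A 7-joint arm with a two-finger parallel gripper is mounted at the origin on the work surface. World frame = base frame: x ahead of the robot, y to its left, z up, the work surface at z = 0. Lengths are in m, angles in rad, forces in N, time in s.
With the tool pointing down it reaches from about 0.4 to 0.875 m from the base axis. Payload 19.3 kg.
Tool frame: the origin (TCP) lies on the centre line of the jaws, within the pads' length; the fingertips stand 14 mm ahead of it and the grasp point (between the pads) lies 5 mm behind it (bot.tip_extent is the distance from the TCP to the fingertips, in m); z points along the fingers, y is the line along which they close (so a half turn about z gives the same grasp; the last joint's range is limited). The gripper opens to 85 mm and grips with 20 to 120 N. Pads are 22 mm wide; open, the fingers measure 114 mm over their backs; the gripper's body (76 mm by 85 mm) begins 54 mm behind the grasp point. The pads swing forward as they close: fully open they stand 13 mm farther back than shut.
Start: joints at [1.184, 0.521, -0.036, 1.599, 0.021, 1.021, -0.113], TCP at [0.195, -0.594, 0.245] pointing down, gripper open.
Joint ranges: [-2.91, 2.91], [-0.3, 2.13], [-1.5, 1.42], [0.17, 2.43], [-1.26, 4.41], [0.16, 1.93], [-2.52, 2.52]. Speed limits (rad/s): [1.89, 1.89, 2.39, 2.39, 3.01, 3.01, 3.01].

### API

Orientations are given as [roll, pitch, yaw] about the fixed x, y, z axes, in that order (R = Rz(yaw) Ry(pitch) Rx(roll)).
In Python, from workcell import monitor, grab_frame, camera_model, bot gives the robot as it stands.
- The arm moves only by the tool move_arm, never from a script. Its argument "moves" is a list of rows, each a list of 4 numbers: the shift along the world's x, y, z in mm, then the turn about the world's z in rad. A call has 1 to 12 rows; each row is the pose to reach, as a shift and turn from the pose commanded when the call began; what a row does not reach only later rows make up. A row lasts 1/8 s, in which the tool goes at most 62.5 mm and 10.7 degrees, less where a joint would pass 70% of its speed; a pose out of reach is approached as far as the arm can. A call with a gripper value outside its range is refused whole. "gripper" is the opening, from 0 (shut) to 1 (fully open), set as the call begins (left out, the last holds). The fingers move at their own pace and stop on an object; "newtons" is the grip in N (left out, the last holds). Time passes only in rows, so rows that repeat a pose let the fingers close. It gives the time, the measured TCP pose, the force, the opening and the grip force at its end, in the units of the state.
- monitor.observe(): the state, without advancing time (a new reading comes with each control period).
- grab_frame(name): name is "scene" or "side" or "wrist"; returns the picture (384x512x3 uint8, blue, green, red); there is no depth.
- camera_model(name): a dict with "vfov" (degrees; the focal length in pixels is half the picture's height over the tangent of half this angle, whatever the lens; pixels are square), "cx", "cy" (the principal point, pixels), "k1" (the pictures are not rectified: a ray, as slopes to the right and down, at radius r is drawn at 1 + k1 r^2 times it, then the intrinsics apply), "R" (3x3) and "t" (3): a world point X has camera coordinates R X + t; the wrist camera has in their place "T_tool_cam" (4x4, takes a point from camera to tool coordinates, whose origin is the TCP and whose axes are the flange's). Camera axes: x right, y down, z forward; pixel columns grow to the right and rows downward; lengths in m; the calibration is good to about 2 mm. A picture is of the moment at which its call begins: read the wrist's pose just before it. camera_model takes no time and is no camera call.
- bot.job_done(): hands the job in; it is judged then, once.
The state is a dict: "clock": time; "qpos": joint angles; "qd": joint speeds; "joint_efforts": joint torques, N m; "position": TCP position; "tool_rot": TCP orientation; "force": force on the tool from outside, world axes, zero at the start; "moment": the same for the moment, N m; "grip_width": finger opening in m; "finger_force": force on a finger pad.
Only numpy, scipy, OpenCV 4.12 (cv2) and the standard library are available. Lean on these libraries where they do the work, as an engineer would, in place of code of your own. Each camera call takes 0.05 s, during which the arm holds its last target. There are 200 camera calls.

### The job

Push the open drawer of the green kit cabinet fully home until it seats. Then, before touching the slide catch, tug the cover up by its handle to find out whether it is caught: if it is, slide the catch's knob across to its other end, then raise the cover to about forty degrees and finish there, still holding it open with the gripper, because it falls shut when let go. Do not disturb the other things on the bench.

Things in the scene. Friction and masses are not known exactly. Their poses are not given: they have to be found in the camera images.
- cabinet: Green steel kit cabinet fixed to the bench, 300 wide (y). Origin on its underside, mid-width, x away from the drawer side, z up. Front face at x -140, back at +100. A ledge 110 high runs along the front to x -85; behind it the bay, 132 high, with the cover on top. On the ledge the catch's dark housing: x -138 to -112, y -45 to 45, top z 138.
- drawer (a joint): Drawer under the ledge, slides out to cabinet -x: 0 = fully home, starts 30 to 60 mm open (value in m). Front panel 294 wide, z 8 to 67, outer face at cabinet x -146 when home. Slides easily (about 1 N); from 13 to 6 mm open a spring detent resists with 2 to 4 N, past it the drawer draws itself home.
- drawer_handle (a point): Middle of the drawer's steel bar handle: bar along cabinet y, 120 long, about 10 thick, 35 off the drawer's front panel, 45 above the bench. At cabinet x -181 when the drawer is home.
- cover (a joint): Flat hinged cover 178 x 300 x 6, top at z 138 when shut, hinged at cabinet x +95, z 132; 0 = shut, grows to 1.4 rad as its near edge rises. About 0.45 kg: 2 to 4 N lifts it at the handle; falls shut when let go. If caught it lifts 0.031 rad (4 to 5 mm at the handle) and stops dead; if not it swings up. A tongue 100 wide reaches 25 forward and hides the catch's working end.
- cover_handle (a point): Middle of the cover's steel bar handle: round bar along cabinet y, 10 thick, 90 long between its two posts, 40 above the cover's underside (its centre is 34 above the cover's top), at cabinet x -50, z 172 when shut.
- catch (a joint): Slide catch, moves along cabinet y: 0 = knob at its -y end, 0.024 = at its +y end (m); stays where it is left (1 to 2 N moves it). It starts at its -y end. Unmarked: at one end it catches the cover, at the other it frees it; which end is which differs from cabinet to cabinet and cannot be seen. Slide it only with the cover down, and all the way.
- catch_knob (a point): Middle of the catch's steel knob: an upright round pin 16 across, standing 24 above the housing (z 138 to 162), this point at z 150. It lies at cabinet x -125, and y -12 or +12 at the two ends.
- jar: Small amber jar, 30 across, 55 high, standing on the ledge beside the catch, near the +y end. Leave alone. Origin at its base.
- tin: Round tin, 100 across, 110 high, beside the cabinet. Leave alone. Origin at its base.
- bowl: Dark rubber mixing bowl, 110 across, 60 high, right of the cabinet. Leave alone. Origin at its base.
- model: Plaster tooth model, 60 by 70 by 32 high. Leave alone. Origin at its base.
- spatula: Plaster spatula, 200 long, lying on the bench. Leave alone.
- mug: White cup, 76 across, 90 high. Leave alone. Origin at its base.
- carton: Cardboard carton, 90 by 130 by 35 high. Leave alone. Origin at its base.

How it is judged:
On the way, in this order (a step that is already met when the one before it is completed fails the run):
1. the drawer is pushed fully home (within 3 mm), the cover still shut (value of joint drawer below 0.003 m and value of joint cover below 0.006 rad), for 0.2 s.
2. the cover is tugged upward (over 0.015 rad) by the fingers with the catch still as it was found (value of joint cover above 0.015 rad and contact force between the fingers and cover above 0.5 N and distance of catch_knob from where it was at the start of the episode below 0.006 m), for 0.1 s.
3. the cover is raised past 0.5 rad, held by the fingers (value of joint cover above 0.5 rad and contact force between the fingers and cover above 0.5 N), for 0.2 s.
At the end, for the whole second after the job is handed in: The cover is held still by the fingers at 0.5 to 1.0 rad open (aim for 0.7), and the drawer is still home within 4 mm (all of step 3 and value of joint cover below 1 rad and velocity of joint cover between -0.05 and 0.05 rad/s and value of joint drawer below 0.004 m); the arm keeps its last pose, push and grip.
It fails at once if another thing on the bench is moved by more than 40 mm (distance of any of jar, tin, bowl, model, spatula, mug, carton from where it was at the start of the episode above 0.04 m).
It also fails if it takes over 72 s, if anything falls off the work surface, if the arm or the gripper's body presses on something with over 40 N, if the wrist force passes 120 N, or if a joint passes its speed limit or range.

## Working session

There is one attempt and no reset: what is moved stays moved. The work goes in short steps, Python scripts to look and compute and a tool call to move; the robot and the scene stay as the last step left them, time stands still between calls to the robot, and variables do not carry over. Pictures are saved under pics/ and viewed, at most 10 in all, crops included, and the job is handed in when it is done.

Besides the shell and the picture viewer there is one more tool, called after "Request:" by a JSON object that holds its "api" and its "payload", one argument or row to a line. move_arm: Moves the arm, as the interface text tells. Its arguments: {"type":"object","properties":{"moves":{"type":"array","items":{"type":"array","items":{"type":"number"}}},"gripper":{"type":"number"},"newtons":{"type":"number"}},"required":["moves"]}

```bash
mkdir -p pics; python3 - <<'E'
from workcell import monitor, grab_frame, camera_model, bot
import cv2
s=monitor.observe(); print({k:s[k] for k in('clock','position','tool_rot','force','grip_width')})
for n in('scene','side'):
    cv2.imwrite(f'pics/{n}0.png',cv2.resize(grab_frame(n),(800,600),interpolation=cv2.INTER_CUBIC)); print(camera_model(n))
E
```

```text
{'clock': 0.0, 'position': array([ 0.19457639, -0.59360368,  0.24471151]), 'tool_rot': array([-3.14044129e+00,  8.78827920e-05,  3.16830786e-01]), 'force': array([ 0.61272587,  0.20022833, -0.24115323]), 'grip_width': 0.08521890116291243}
{'vfov': 54.086903607310184, 'cx': 255.16036768059226, 'cy': 189.76025743933062, 'k1': -0.014641361747265167, 'R': array([[ 0.27133371, -0.96244452,  0.00886383],
       [-0.87432559, -0.25032055, -0.4158057 ],
       [ 0.40240871,  0.10507223, -0.90941028]]), 't': array([-0.15922619,  0.55321761,  0.93699399])}
{'vfov': 50.408941354653024, 'cx': 249.83301855620425, 'cy': 191.38587441975253, 'k1': 0.04473372757262347, 'R': array([[ 0.61199812,  0.79085353,  0.00299842],
       [ 0.74552289, -0.57564571, -0.33589825],
       [-0.26392029,  0.20780449, -0.9418935 ]]), 't': array([-0.34803365, -0.38719865,  1.54964339])}
```

View pics/scene0.png

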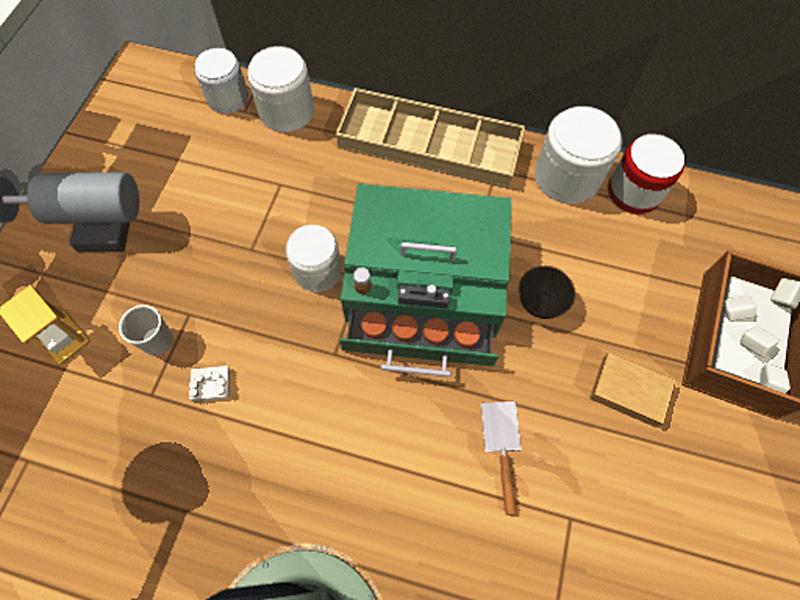

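View pics/side0.png

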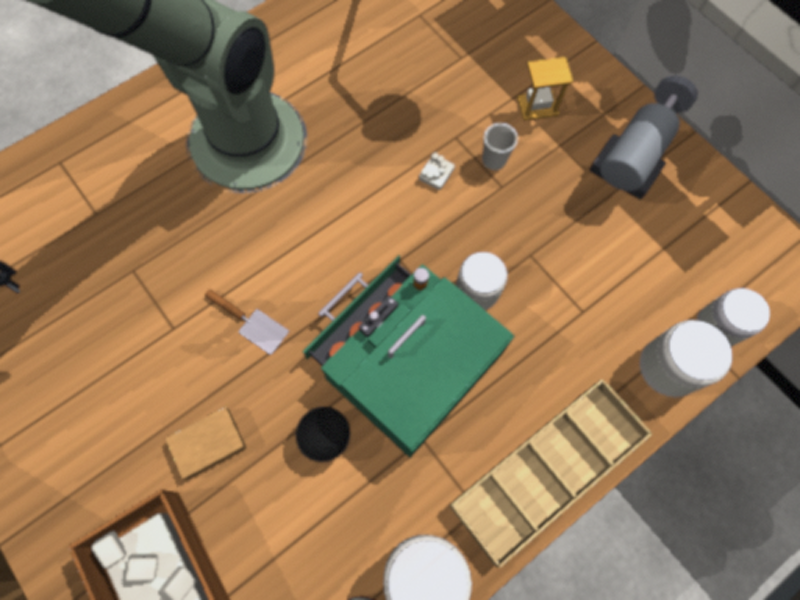

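The scene picture shows the cover handle at about (402,246)–(455,254), the knob at (432,289), and the drawer bar at (383,368)–(449,373). In the side picture the cover handle runs (391,352)–(424,319), the knob is at (374,315), and the drawer bar runs (322,314)–(362,278). Next I'll fit the cabinet pose to these points.

```bash
cat > h.py <<'E'
import numpy as np
from workcell import camera_model
def proj(c,X):
    p=(np.array(c['R'])@np.atleast_2d(X).T).T+c['t']; s=p[:,:2]/p[:,2:]
    s=s*(1+c['k1']*(s**2).sum(1,keepdims=True))
    f=192/np.tan(np.radians(c['vfov']/2)); return s*f+[c['cx'],c['cy']]
def world(p,X):
    X=np.atleast_2d(X); c,s=np.cos(p[2]),np.sin(p[2])
    return np.c_[p[0]+c*X[:,0]-s*X[:,1],p[1]+s*X[:,0]+c*X[:,1],X[:,2]]
E
cat > fit.py <<'E'
from h import *
from scipy.optimize import least_squares
A={'scene':[(402,246),(455,254),(432,289),(383,368),(449,373),(360,185),(512,198)],'side':[(424,319),(391,352),(374,315),(362,278),(322,314),(513,337),(411,453)]}
def pts(p):
    d=p[3]
    return world(p,np.array([[-50,45,172],[-50,-45,172],[-125,-12,162],[-181-d*1e3,60,45],[-181-d*1e3,-60,45],[95,150,138],[95,-150,138]])/1e3)
C={n:camera_model(n) for n in A}
f=lambda p:np.concatenate([(proj(C[n],pts(p))-((np.array(A[n])+.5)*.64-.5)).ravel() for n in A])
r=least_squares(f,[.6,0,0,.045],loss='soft_l1'); print(r.x); print(f(r.x).reshape(2,-1,2).round(1))
for n,X in dict(dh=[-.181-r.x[3],0,.045],knob=[-.125,-.012,.15],ch=[-.05,0,.172],hinge=[.095,0,.132]).items(): print(n,world(r.x,X).round(4))
E
python3 fit.py; python3 -c "
from workcell import camera_model;print(camera_model('wrist'))"
```

```text
[ 0.71073039 -0.02555128  0.16077947  0.05546871]
[[[ 1.4 -1. ]
  [-0.2 -2.7]
  [-0.  -0.5]
  [ 0.5 -1.6]
  [-0.2 -0.2]
  [-1.  -1.3]
  [ 0.7  0.3]]

 [[-0.8 -0.4]
  [-0.2 -0.1]
  [-0.1  0.2]
  [-0.8 -1.5]
  [-0.4  0. ]
  [ 0.3 -1.4]
  [-1.1 -2. ]]]
dh [[ 0.4773 -0.0634  0.045 ]]
knob [[ 0.5893 -0.0574  0.15  ]]
ch [[ 0.6614 -0.0336  0.172 ]]
hinge [[ 0.8045 -0.0103  0.132 ]]
{'vfov': 63.073724097461316, 'cx': 258.7221987042635, 'cy': 192.50439369393848, 'k1': -0.001923648659536249, 'T_tool_cam': array([[ 9.85571563e-04, -9.64127896e-01, -2.65436298e-01,
         6.73483538e-02],
       [ 9.99999258e-01,  7.60193706e-04,  9.51817347e-04,
         2.33496783e-04],
       [-7.15890654e-04, -2.65437039e-01,  9.64127930e-01,
        -1.28561577e-01],
       [ 0.00000000e+00,  0.00000000e+00,  0.00000000e+00,
         1.00000000e+00]])}
```

Request:
{"api": "move_arm", "payload": {
  "moves": [
    [40, 40, 0, 0.1],
    [75, 80, 0, 0.22],
    [105, 125, 0, 0.34],
    [135, 170, 0, 0.46],
    [160, 215, 0, 0.58],
    [185, 260, 0, 0.7],
    [205, 305, 0, 0.83],
    [222, 350, 0, 0.96],
    [235, 395, 0, 1.08],
    [242, 440, 0, 1.2],
    [243, 484, 0, 1.31],
    [243, 524, 0, 1.41]
  ],
  "gripper": 0
}}

```text
clock: 1.6
position: [0.4375, -0.0683, 0.2452]
tool_rot: [-3.141, -0.0, 1.731]
force: [0.8, 0.3, 0.3]
grip_width: 0.0001
finger_force: 0.0
```

```bash
python3 - <<'E'
from workcell import monitor, grab_frame, bot
import cv2
s=monitor.observe(); print({k:s[k] for k in('clock','qpos','position','tool_rot','force','grip_width')},bot.tip_extent)
cv2.imwrite('pics/w1.png',grab_frame('wrist'))
E
```

```text
{'clock': 1.6, 'qpos': array([ 0.49721573,  0.27109465, -0.56600264,  2.03409628,  0.18637589,
        0.88582832, -0.01107233]), 'position': array([ 0.43747257, -0.06834525,  0.24521042]), 'tool_rot': array([-3.14142198e+00, -1.21152276e-04,  1.73056631e+00]), 'force': array([0.77456296, 0.32541293, 0.27383345]), 'grip_width': 7.957213857416048e-05} 0.014
```

View pics/w1.png

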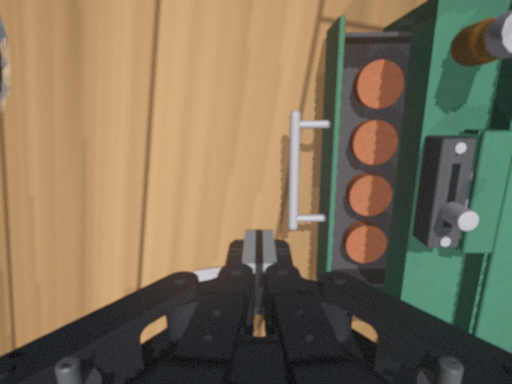

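The wrist view shows the fingers just in front of the drawer bar (column 294, rows 113–226), with the knob top at (463,215). I'll check these against the fit.

```bash
cat >> h.py <<'E'
from scipy.spatial.transform import Rotation as Ro
def wristcam(pos,rpy):
    c=dict(camera_model('wrist')); T=np.eye(4); T[:3,:3]=Ro.from_euler('xyz',rpy).as_matrix(); T[:3,3]=pos
    M=np.linalg.inv(T@c['T_tool_cam']); c['R'],c['t']=M[:3,:3],M[:3,3]; return c
E
cat >> fit.py <<'E'
print('--- with wrist')
W=wristcam([.4375,-.0683,.2452],[-3.1414,-.0001,1.7306]); w=np.array([[463,215],[295,113],[293,227]])
ff=lambda p:np.concatenate([f(p)*.7,((proj(W,pts(p)[[2,3,4]]))-w).ravel()*.7])
print(ff(r.x)[-6:]/.7)
r=least_squares(ff,r.x,loss='soft_l1'); print(r.x, ff(r.x).round(1))
for n,X in dict(dh=[-.181-r.x[3],0,.045],knob=[-.125,-.012,.15],ch=[-.05,0,.172],hinge=[.095,0,.132]).items(): print(n,world(r.x,X).round(4))
E
python3 fit.py|sed -n '/---/,$p'
```

```text
--- with wrist
[ 5.29857314  6.93437313  2.69393843  1.77584097  1.14955212 -2.10482197]
[ 0.70790643 -0.02448999  0.16362942  0.05465371] [ 0.6 -0.1 -0.5 -1.4 -0.4  0.2  0.1 -0.7 -0.4  0.2 -1.2 -0.4  0.   0.6
 -0.8 -0.9 -0.4 -0.7 -0.3 -0.5 -0.8 -1.4 -0.4 -0.3 -0.1 -1.7 -0.9 -2.1
  1.4  3.8  0.6  0.7 -0.2 -2. ]
dh [[ 0.4754 -0.0629  0.045 ]]
knob [[ 0.5865 -0.0567  0.15  ]]
ch [[ 0.6586 -0.0326  0.172 ]]
hinge [[ 0.8016 -0.009   0.132 ]]
```

Request:
{"api": "move_arm", "payload": {
  "moves": [
    [0, 0, -50, 0],
    [0, 0, -100, 0],
    [0, 0, -150, 0],
    [0, 0, -190, 0],
    [0, 0, -204, 0],
    [0, 0, -204, 0],
    [10, 1.6, -204, 0],
    [20, 3.2, -204, 0],
    [30, 4.9, -204, 0],
    [40, 6.6, -204, 0],
    [40, 6.6, -204, 0]
  ]
}}

```text
clock: 3.02
position: [0.4785, -0.0631, 0.0413]
tool_rot: [3.141, -0.0, 1.727]
force: [-0.8, -1.0, 0.1]
grip_width: -0.0001
finger_force: 0.0
```

Request:
{"api": "move_arm", "payload": {
  "moves": [
    [7, 1.1, 0, 0],
    [14, 2.3, 0, 0],
    [21, 3.4, 0, 0],
    [26, 4.3, 0, 0],
    [29, 4.8, 0, 0],
    [32, 5.3, 0, 0],
    [32, 5.3, 0, 0]
  ]
}}

```text
clock: 3.9
position: [0.51, -0.0579, 0.0413]
tool_rot: [3.141, -0.0, 1.727]
force: [0.1, 0.1, -0.3]
grip_width: -0.0002
finger_force: 0.0
```

```bash
python3 - <<'E'
from workcell import grab_frame
import cv2
cv2.imwrite('pics/w2.png',grab_frame('scene')[120:264,180:372].repeat(4,0).repeat(4,1))
E
```

```text
(no output)
```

View pics/w2.png

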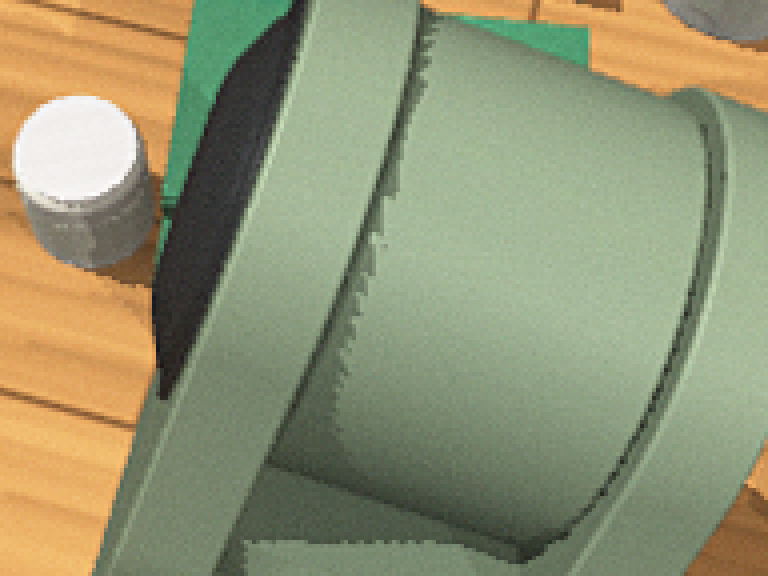

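The arm blocks the scene view. The force has dropped to zero, which suggests the drawer passed the detent, so I'll feel for the end stop.

Request:
{"api": "move_arm", "payload": {
  "moves": [
    [2, 0.3, 0, 0],
    [4, 0.6, 0, 0],
    [6, 1, 0, 0],
    [6, 1, 0, 0]
  ]
}}

```text
clock: 4.45
position: [0.5127, -0.0577, 0.041]
tool_rot: [-3.136, 0.001, 1.727]
force: [-22.5, -1.8, 18.7]
grip_width: -0.0003
finger_force: 3.7
```

Request:
{"api": "move_arm", "payload": {
  "moves": [
    [-15, -2.4, 0, 0],
    [-30, -5, 0, 0],
    [-30, -5, 60, 0],
    [-30, -5, 120, 0],
    [-30, -5, 180, 0],
    [-10, -2, 235, 0],
    [40, 7, 250, 0],
    [90, 15, 250, 0],
    [130, 22, 250, 0],
    [143, 24, 250, 0],
    [143, 24, 250, 0],
    [143, 24, 250, 0]
  ],
  "gripper": 0.6
}}

```text
clock: 5.95
position: [0.658, -0.0333, 0.2913]
tool_rot: [-3.141, 0.0, 1.727]
force: [-0.4, 1.0, -0.4]
grip_width: 0.051
finger_force: 0.0
```

```bash
python3 - <<'E'
from workcell import monitor,grab_frame
from h import *
import cv2
s=monitor.observe(); print(s['position'],s['tool_rot'],s['grip_width'])
im=grab_frame('wrist')
W=wristcam(s['position'],s['tool_rot']); p=[.708,-.0245,.1636]
for X in ([-.05,.045,.172],[-.05,-.045,.172],[-.125,-.012,.162],[-.083,.15,.138]): print(proj(W,world(p,X)))
cv2.imwrite('pics/w3.png',im)
E
```

```text
[ 0.65797321 -0.03326406  0.29131491] [-3.14126309e+00  3.50936996e-04  1.72662054e+00] 0.051012890835481474
[[258.9686277  134.54026453]]
[[259.6583363  240.73299875]]
[[172.37054197 201.13126539]]
[[216.7068694   -2.21746333]]
```

View pics/w3.png

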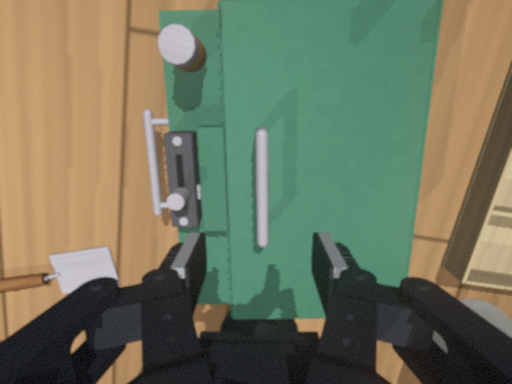

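Request:
{"api": "move_arm", "payload": {
  "moves": [
    [2, 0.5, -40, 0],
    [2, 0.5, -80, 0],
    [2, 0.5, -110, 0],
    [2, 0.5, -121, 0],
    [2, 0.5, -121, 0]
  ]
}}

```text
clock: 6.62
position: [0.6605, -0.0327, 0.1707]
tool_rot: [-3.142, 0.0, 1.727]
force: [-0.3, -1.1, 0.2]
grip_width: 0.0512
finger_force: 0.0
```

Request:
{"api": "move_arm", "payload": {
  "moves": [
    [0, 0, 0, 0],
    [0, 0, 0, 0],
    [0, 0, 0, 0],
    [0, 0, 0, 0],
    [0, 0, 0, 0],
    [0, 0, 0, 0]
  ],
  "gripper": 0,
  "newtons": 30
}}

```text
clock: 7.38
position: [0.6606, -0.0327, 0.1713]
tool_rot: [3.142, 0.001, 1.727]
force: [-5.4, -0.8, 8.4]
grip_width: 0.009
finger_force: 29.3
```

Request:
{"api": "move_arm", "payload": {
  "moves": [
    [0.5, 0, 2, 0],
    [1, 0.2, 4, 0],
    [1, 0.2, 5, 0],
    [1, 0.2, 6, 0],
    [1, 0.2, 6, 0],
    [1, 0.2, 6, 0]
  ]
}}

```text
clock: 8.12
position: [0.6619, -0.0324, 0.1763]
tool_rot: [3.141, 0.0, 1.727]
force: [1.0, -1.2, -4.5]
grip_width: 0.0089
finger_force: 29.2
```

Request:
{"api": "move_arm", "payload": {
  "moves": [
    [0.5, 0, 2, 0],
    [1, 0.2, 4, 0],
    [1, 0.2, 4, 0]
  ]
}}

```text
clock: 8.5
position: [0.6632, -0.0321, 0.1806]
tool_rot: [3.14, 0.0, 1.727]
force: [4.8, -1.2, -6.8]
grip_width: 0.0088
finger_force: 29.3
```

Request:
{"api": "move_arm", "payload": {
  "moves": [
    [1, 0.2, 3, 0],
    [1.5, 0.3, 5, 0],
    [1.5, 0.3, 5, 0]
  ]
}}

```text
clock: 8.88
position: [0.6649, -0.0318, 0.1856]
tool_rot: [3.14, 0.0, 1.727]
force: [7.5, -1.0, -9.0]
grip_width: 0.009
finger_force: 29.2
```

```bash
python3 - <<'E'
from workcell import monitor,grab_frame
from h import *
import cv2
s=monitor.observe(); print(s['position'],s['tool_rot'],s['grip_width'],s['force'],s['moment'])
cv2.imwrite('pics/w4.png',grab_frame('wrist'))
E
```

```text
[ 0.66486695 -0.03180927  0.18556995] [3.14001771e+00 1.09286131e-04 1.72665672e+00] 0.008989675777890525 [ 7.46655479 -1.0320809  -8.97230829] [-0.16323426 -1.48397208  0.10744982]
```

View pics/w4.png

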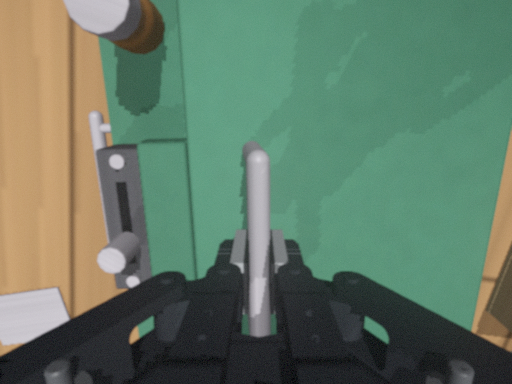

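```bash
python3 - <<'E'
from h import *
W=wristcam([.66487,-.03181,.18557],[3.14,.0001,1.72666]); p=[.7095,-.0245,.1636]
def rot(X,t):
    x,z=X[0]-.095,X[2]-.132; c,s=np.cos(t),np.sin(t)
    return [.095+c*x+s*z,X[1],.132+c*z-s*x]
for t in (0,.031,.06,.1):
    print(t,[proj(W,world(p,rot(X,t))).round(0)[0] for X in([-.05,.045,.172],[-.108,.05,.138],[-.083,.15,.138],[-.083,.05,.138])])
print(proj(W,world(p,[-.125,-.012,.162])),proj(W,world(p,[-.112,.045,.138])))
E
```

```text
0 [array([247., 156.]), array([145., 139.]), array([176., -75.]), array([190., 138.])]
0.031 [array([250., 158.]), array([141., 140.]), array([173., -82.]), array([188., 139.])]
0.06 [array([252., 159.]), array([138., 141.]), array([171., -89.]), array([187., 140.])]
0.1 [array([257., 162.]), array([134., 143.]), array([169., -99.]), array([185., 142.])]
[[109.52515315 260.11818865]] [[138.62011356 147.6882022 ]]
```

The cover followed the tool up by about 14 mm (~0.1 rad) without stopping, so it isn't caught and the catch can stay where it is. I'll raise the cover along its arc.

Request:
{"api": "move_arm", "payload": {
  "moves": [
    [3.3, 0.5, 6, 0],
    [7.1, 1.2, 13, 0],
    [10.7, 1.8, 19.6, 0],
    [14.5, 2.4, 26.1, 0],
    [18.6, 3.1, 32.3, 0],
    [23.1, 3.8, 38.3, 0],
    [23.1, 3.8, 38.3, 0]
  ]
}}

```text
clock: 9.8
position: [0.686, -0.0282, 0.2246]
tool_rot: [-3.138, 0.0, 1.727]
force: [-17.4, -2.8, 7.0]
grip_width: 0.0087
finger_force: 30.2
```

Request:
{"api": "move_arm", "payload": {
  "moves": [
    [0, 0, 3, 0],
    [2.5, 0.4, 6, 0],
    [7.3, 1.2, 11.3, 0],
    [12.5, 2.1, 16.5, 0],
    [18.1, 3, 21.6, 0],
    [24, 3.9, 26.2, 0],
    [30, 4.9, 30.7, 0],
    [30, 4.9, 30.7, 0],
    [30, 4.9, 30.7, 0]
  ]
}}

```text
clock: 10.92
position: [0.717, -0.023, 0.2561]
tool_rot: [-3.141, 0.0, 1.727]
force: [-12.7, -2.2, 12.8]
grip_width: 0.0085
finger_force: 31.2
```

```bash
python3 - <<'E'
from workcell import monitor,grab_frame
import cv2
s=monitor.observe(); print(s['position'],s['tool_rot'],s['grip_width'],s['force'])
cv2.imwrite('pics/w5.png',cv2.hconcat([cv2.resize(grab_frame('wrist'),(400,300)),cv2.resize(grab_frame('side')[110:310,160:427],(400,300))]))
E
```

```text
[ 0.71702399 -0.02298013  0.25609832] [-3.14125934e+00  2.99719953e-04  1.72669392e+00] 0.008544399443184268 [-12.7476497   -2.24962539  12.75093637]
```

View pics/w5.png

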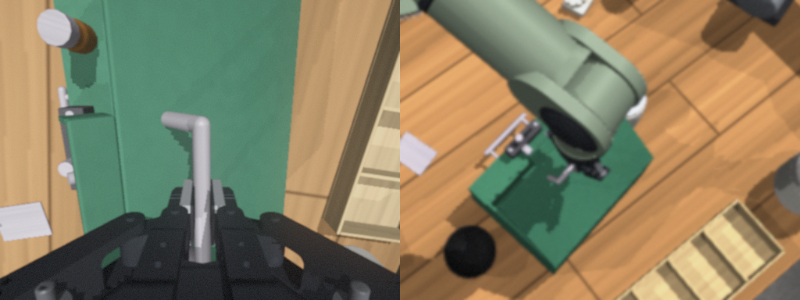

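The cover is raised to about 0.7 rad with the bar still between the pads, and the jar and drawer look undisturbed. I'll let it settle, then hand in.

Request:
{"api": "move_arm", "payload": {
  "moves": [
    [-0.5, 0, 0, 0],
    [-0.5, 0, 0, 0],
    [-0.5, 0, 0, 0],
    [-0.5, 0, 0, 0]
  ]
}}

```text
clock: 11.52
position: [0.7166, -0.0231, 0.2558]
tool_rot: [-3.141, 0.0, 1.727]
force: [-10.1, -1.2, 9.6]
grip_width: 0.0089
finger_force: 30.9
```

```bash
python3 -c "
from workcell import monitor,bot
s=monitor.observe();print(s['position'],s['force'],abs(s['qd']).max());print(bot.job_done())"
```

```text
[ 0.71656866 -0.02305404  0.25579231] [-10.14708116  -1.16207379   9.6466852 ] 0.0019692452292673773
the job is handed in; nothing more can be done
None
```

I handed the job in: the drawer was pushed home, the tug showed the cover was not caught so I left the catch alone, and the gripper is holding the cover open at about 0.7 rad (no verdict came back).

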